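Caliper check of a stepped block on a sloped measuring stand

TASK

Measure the stepped aluminium block with the caliper on the sloped stand: lay it flat, step upwards, on the slope between the open jaws, its long sides along the caliper beam and its lower long side resting on the two pins, and let go. Then slide the moving jaw gently up to it until the block is touched by both jaws end to end, without forcing the jaw so that it tilts, and leave the caliper closed on the block with the other things on the bench left where they are.

Things in the scene. Friction and masses are not known exactly. Their poses are not given: they have to be found in the camera images.
- block: The workpiece: stepped bare aluminium block, 90 mm long (x), 36 mm wide (y), 30 mm high: a base 16 mm high over the full length, and on its middle a 46 mm long step, full width, up to 30 mm. About 0.2 kg, loose, starts flat on the bench, step up. Symmetric under a half turn about z. Origin: centre of its underside; z up out of the step.
- plate: Grey 170 x 320 mm plate of the heavy fixed measuring stand, sloping at 30 degrees to face the robot. Origin: middle of its top face, 68 mm above the bench; x points up the slope away from the robot, y left along the caliper beam, z out of the face. Its own coordinates: steel beam along y at x = 46 to 66 mm, z = 7 to 15 mm; lower edge at x = -85 mm; the fixed jaw's face at y = -75 mm.
- pins (a point): Midway between the feet of the two steel rest pins, on the plate's face at plate x = -35, y = -30 mm; axes as the plate's. The pins stand at y = -34 and +34 mm from here, diameter 10 mm, 14 mm high, square to the plate. A 36 mm wide block resting on them has its centre 23 mm up the slope from here (plate x = -12 mm).
- fixed_jaw: Fixed steel jaw at the right-hand (-y) end of the caliper. Origin on the plate's top face under the beam's centre line (plate x = 56, y = -75 mm), axes as the plate's. Measuring face: plane y = 0 of this frame, looking to +y. Blade 14 mm thick (26 mm within 30 mm of the beam's middle), from x = 0 down the slope to -86 mm, z = 2 to 24 mm.
- jaw: Moving steel jaw on the slider, mirror image of the fixed one. Origin on the plate's face under the beam's centre line; measuring face: plane y = 0 of this frame, looking to -y; blade to x = -86 mm. Axes as the plate's while straight. Hinged to the slider at its origin about z with a stiff centring spring (15 N m/rad): it tilts about 1 degree for each 5 N pressed on a block lying on the pins.
- slider (a joint): Opening of the caliper in m: distance between the two measuring faces, 0 closed to 0.17. Grows as the slider moves along the plate's +y; starts between 0.125 and 0.155. Moves with about 2.5 N of friction and stays where it is left. Pushing the lying block along as well takes about 3 N more.
- slider_grip (a point): Centre of the top of the slider's upright steel grip, a 20 x 20 mm square post standing 40 mm above the black slider body (60 mm along y, 36 mm wide, its top 21 mm off the plate), square to the plate; its top is 61 mm off the plate's face. It lies over the middle of the beam, 32 mm to +y of the moving jaw's face. Axes as the plate's.
- tube: Bystander: aluminium tube standing upright, diameter 40 mm, 70 mm high. Origin: centre of its underside.
- chuck: Bystander: steel drill chuck standing on the bench, diameter 42 mm, 64 mm high, tapering to the top. Origin: centre of its underside.
- wrench: Bystander: steel spanner lying on the bench beyond the stand, 170 mm long along its x. Origin: centre of its underside.
Mind the look-alikes: they are no part of the job. Leave any purple or turquoise look-alike of the block alone.

How it is judged:
On the way, in this order (a step that is already met when the one before it is completed fails the run):
1. the block lies flat on the slope against the pins, between the open jaws, along the beam, and is let go (angle between the z axis of block and the z axis of plate, either way round below 0.07 rad and angle between block's own z axis and vertical below 1 rad and angle between the x axis of block and the y axis of plate, either way round below 0.12 rad and z of block in the frame of plate between -0.004 and 0.005 m and x of block in the frame of plate between -0.018 and -0.005 m and y of block in the frame of fixed_jaw above 0.042 m and y of block in the frame of jaw below -0.048 m and contact force between the fingers and block below 0.1 N), for 0.2 s.
2. the block is touched by both jaws at once (contact force between each of jaw, fixed_jaw and block above 0.3 N), for 0.1 s.
At the end, for the whole second after the job is handed in: The block lies flat on the slope, step up (within 3 degrees and 3 mm), its long sides along the beam within 2.3 degrees, its lower side on the pins within about 5 mm; both measuring faces stand within 2 mm of its ends; the moving jaw is tilted less than 2 degrees; block and slider are at rest (angle between the z axis of block and the z axis of plate, either way round below 0.05 rad and angle between block's own z axis and vertical below 1 rad and angle between the x axis of block and the y axis of plate, either way round below 0.04 rad and z of block in the frame of plate below 0.003 m and x of block in the frame of plate between -0.016 and -0.007 m and y of block in the frame of fixed_jaw below 0.047 m and y of block in the frame of jaw above -0.047 m and angle between the x axis of jaw and the x axis of plate, either way round below 0.035 rad and linear speed of block below 0.01 m/s and velocity of joint slider between -0.005 and 0.005 m/s); the robot touches nothing.
It fails at once if the moving jaw is forced so that it tilts more than 3.4 degrees (some 18 N on the block) (angle between the x axis of jaw and the x axis of plate, either way round above 0.06 rad).
It fails at once if the tube, the chuck or the spanner is moved by more than 30 mm (distance of any of tube, chuck, wrench from where it was at the start of the episode above 0.03 m).
It also fails if it takes over 72 s, if anything falls off the work surface, if the arm or the gripper's body presses on something with over 40 N, if the wrist force passes 120 N, or if a joint passes its speed limit or range.

ROBOT

A 6-joint arm with a two-finger parallel gripper is mounted at the origin on the work surface. World frame = base frame: x ahead of the robot, y to its left, z up, the work surface at z = 0. Lengths are in m, angles in rad, forces in N, time in s.
With the tool pointing down it reaches from about 0.375 to 0.9 m from the base axis. Payload 3.1 kg.
Tool frame: the origin (TCP) lies at the very end of the fingers, on their centre line; the grasp point (between the pads) lies 19 mm behind it; z points along the fingers, y is the direction in which the jaws open and shut (so a half turn about z gives the same grasp; the last joint's range is limited). The gripper opens to 85 mm and grips with 20 to 120 N. Pads are 22 mm wide; open, the fingers measure 114 mm over their backs; the gripper's body (76 mm by 85 mm) begins 54 mm behind the grasp point. The pads swing forward as they close: fully open they stand 13 mm farther back than shut.
Start: joints at [-1.522, 0.527, 1.433, -0, 1.181, -0.178], TCP at [0.141, -0.609, 0.231] pointing down, gripper open.
Joint ranges: [-3.08, 3.08], [-0.75, 2.2], [0.22, 2.44], [-1.43, 4.57], [0, 2.65], [-2.85, 2.85]. Speed limits (rad/s): [2.79, 2.79, 3.14, 3.14, 3.14, 3.14].

INTERFACE

Orientations are given as a unit quaternion [w, x, y, z].
In Python, from workcell import r gives the robot as it stands.
- The arm moves only by the tool play_rows, never from a script. Its argument "rows" is a list of rows, each a list of 3 entries, a list of its own where there are three numbers: the finger opening in mm, from 0 to 85.4, then the shift along the world's x, y, z in mm, then the turn about the world's z in rad. A call has 1 to 10 rows; each row shifts and turns the pose as measured when the row begins; what a row does not reach is not made up. A row lasts 1/8 s, in which the tool goes at most 62.5 mm and 10.7 degrees, less where a joint would pass 70% of its speed; a pose out of reach is approached as far as the arm can. A call with a gripper value outside its range is refused whole. The fingers move at their own pace and stop on an object; "newtons" is the grip in N (left out, the last holds). Time passes only in rows, so rows that do not move let the fingers close. It gives the time, the measured TCP pose, the force and the opening at its end, in the units of the state.
- r.sense(): the state, without advancing time (a new reading comes with each control period).
- r.grab_frame(name): name is "scene" or "top"; returns (picture, depth): 384x512x3 uint8, blue, green, red; 384x512 float32, m along the optical axis (not along the pixel's ray), 0 where there is no reading.
- r.camera_model(name): a dict with "camera_matrix" (3x3 intrinsics, pixels), "k1" (the pictures are not rectified: a ray, as slopes to the right and down, at radius r is drawn at 1 + k1 r^2 times it, then the intrinsics apply), "camera_from_world" (4x4, takes a point from world to camera coordinates). Camera axes: x right, y up, looking along -z (the intrinsics and any distortion apply to the point x, -y, -z); pixel columns grow to the right and rows downward; lengths in m; the calibration is good to about 2 mm. A picture is of the moment at which its call begins. camera_model takes no time and is no camera call.
- r.hand_in(): hands the job in, once; it reports no verdict.
The state is a dict: "clock": time; "qpos": joint angles; "qd": joint speeds; "joint_torque": joint torques, N m; "tcp_pos": TCP position; "tool_rot": TCP orientation; "contact_force": force on the tool from outside, world axes, zero at the start; "torque": the same for the moment, N m; "gripper_width": opening from 0.0 (shut) to 1.0 (fully open).
Only numpy, scipy, OpenCV 4.12 (cv2) and the standard library are available. Lean on these libraries where they do the work, as an engineer would, in place of code of your own. Each camera call takes 0.05 s, during which the arm holds its last target.

## Working session

There is one attempt and no reset: what is moved stays moved. The work goes in short steps, Python scripts to look and compute and a tool call to move; the robot and the scene stay as the last step left them, time stands still between calls to the robot, and variables do not carry over. Pictures are saved under pics/ and viewed, and the job is handed in when it is done.

Besides the shell and the picture viewer there is one more tool, called after "Emit:" by a JSON object that holds its "fn" and its "kwargs". play_rows: Moves the arm, as the interface text tells. Its arguments: {"type":"object","properties":{"rows":{"type":"array","items":{"type":"array"}},"newtons":{"type":"number"}},"required":["rows"]}

```bash
ls; mkdir -p pics
python3 - <<'E'
from workcell import r
import cv2,numpy as np
print(r.sense())
for n in("scene","top"):
    im,d=r.grab_frame(n); cv2.imwrite(f"pics/{n}0.png",im); np.save(f"pics/{n}0.npy",d)
    print(n,r.camera_model(n))
E
```

```text
pics
{'clock': 0.0, 'qpos': array([-1.52249727e+00,  5.28469468e-01,  1.43393059e+00, -3.08259817e-05,
        1.18138799e+00, -1.78496111e-01]), 'qd': array([ 0.0014714 , -0.00097245, -0.00083251, -0.00097528,  0.00086118,
        0.00101809]), 'joint_torque': array([ 1.03628890e-04, -4.42345154e+01, -1.78024077e+01, -2.26874954e-04,
        8.42226378e-03,  2.71257790e-07]), 'tcp_pos': array([ 0.14052185, -0.60824919,  0.23032259]), 'tool_rot': array([-1.09629823e-03,  9.93576118e-01,  1.13160469e-01,  5.71854864e-05]), 'contact_force': array([-0.2727141 ,  0.89339732, -0.55389231]), 'torque': array([-0.02617437,  0.01911402, -0.02277778]), 'gripper_width': 0.9990777904054735}
scene {'camera_matrix': array([[498.82052403,   0.        , 259.05340999],
       [  0.        , 498.82052403, 187.11928808],
       [  0.        ,   0.        ,   1.        ]]), 'k1': -0.005727384895145457, 'camera_from_world': array([[-0.0271844 ,  0.99944028,  0.019497  , -0.07548092],
       [-0.7180453 , -0.03309265,  0.69520919,  0.33246873],
       [ 0.69546528,  0.00489912,  0.718543  , -1.9076661 ],
       [ 0.        ,  0.        ,  0.        ,  1.        ]])}
top {'camera_matrix': array([[481.33114785,   0.        , 256.37664425],
       [  0.        , 481.33114785, 191.46019137],
       [  0.        ,   0.        ,   1.        ]]), 'k1': -0.021573567314572686, 'camera_from_world': array([[ 0.12556418, -0.99205864,  0.00730001,  0.02430763],
       [ 0.96692281,  0.12402286,  0.222887  , -0.64034445],
       [-0.22202234, -0.02092808,  0.97481695, -1.31197973],
       [ 0.        ,  0.        ,  0.        ,  1.        ]])}
```

View pics/scene0.png

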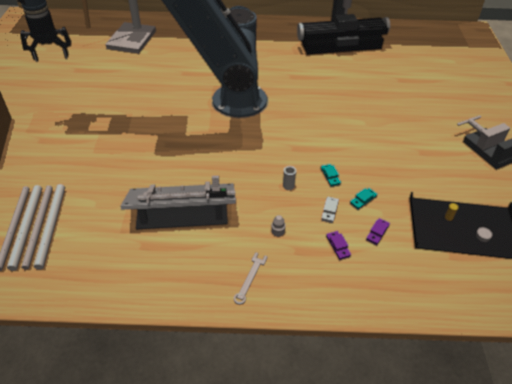

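View pics/top0.png

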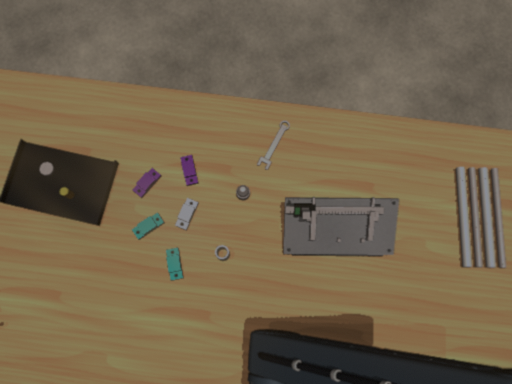

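The silver block is at about (187,213) in the top view, next to purple and turquoise look-alikes. The stand is at about (340,225), the tube at (222,253) and the chuck at (243,192).

```bash
cat > h.py <<'E'
import numpy as np,cv2
from workcell import r
def cloud(n,d):
    """world point per pixel"""
    m=r.camera_model(n);K=m["camera_matrix"];T=np.linalg.inv(m["camera_from_world"])
    v,u=np.mgrid[:d.shape[0],:d.shape[1]].astype(float)
    xy=cv2.undistortPoints(np.stack([u.ravel(),v.ravel()],1)[:,None],K,np.array([m["k1"],0,0,0,0]))[:,0]
    z=d.ravel().astype(float)
    P=np.stack([xy[:,0]*z,-xy[:,1]*z,-z,np.ones_like(z)],1)@T.T
    P=P[:,:3].reshape(d.shape+(3,)); P[d<=0]=np.nan
    return P
def proj(n,p):
    m=r.camera_model(n);K=m["camera_matrix"]
    c=np.c_[np.atleast_2d(p),np.ones(len(np.atleast_2d(p)))]@m["camera_from_world"].T
    x=c[:,0]/-c[:,2];y=-c[:,1]/-c[:,2];s=1+m["k1"]*(x*x+y*y)
    return np.c_[K[0,0]*x*s+K[0,2],K[1,1]*y*s+K[1,2]]
E
python3 - <<'E'
from h import *
im=cv2.imread("pics/top0.png");d=np.load("pics/top0.npy");P=cloud("top",d)
c=im[185:270,275:410];a=cv2.resize(c,None,fx=5,fy=5,interpolation=cv2.INTER_CUBIC);cv2.imwrite("pics/plate0.png",a)
c=im[190:235,165:210];cv2.imwrite("pics/block0.png",cv2.resize(c,None,fx=10,fy=10,interpolation=cv2.INTER_CUBIC))
print(np.round(P[190:236:3,165:210:3,2]*1000).astype(int))
for u,v in[(340,250),(340,230),(310,210),(370,230),(297,250),(390,250),(390,202),(222,245),(243,192)]: print(u,v,P[v,u].round(4))
E
```

```text
[[-1 -2 -4 -4  1  1  1  1  4 -1  0  3 -1  1  3]
 [ 3 -4 -1  0  2  1  1 -1  0  0  3 -3  2 -1 -2]
 [ 0  3  1 -3  1 -5 -2 -7 -3  2  7  4 -1  5  6]
 [ 1  2  1 -4  1 -1 -1  1 13  2  1  2  2  0  1]
 [ 2 -2 -2  0 -1 -4 -6 20 16 17 14 -8 -1 -5 -2]
 [-2 -1  1  3  3  1 29 26 11 20 16 -5 -3 -3 -2]
 [ 0 -3 -1  4  1 -3 31 21 33 25 12  4 -5  2  2]
 [-4 -4 -2 -2 -2 29 29 28 25 26  1  0 -2  1 -1]
 [-3  5 -4 -2 -3 31 24 29 29 22  1  1 -3 -1 -7]
 [ 0 -2  2  3 29 34 31 27 29 -4 -4 -1  0 -5 -4]
 [-9 -3  3  7 16 17 24 34 24 -5  4 -3 -1  2  1]
 [-2 -3  1 -1 16 17 14 15  7  1 -1  1 -5 -1 -2]
 [ 0  5 -1  1 15 15 16 12  0  1 -7 -5 -4 -1 -2]
 [-2 -7 -4 -3 -3  1 -7 16 -1  4  1  0 -5 -1 -1]
 [-3 -2 -3  2 -1 -3 -4 -5  1  2 -2  7 -1 -3 -7]
 [-6 -1  6 -7  6 -3  2  2  3 -3 -7 -1  5  2 -2]]
340 250 [ 0.5001 -0.1555  0.0312]
340 230 [ 0.5533 -0.1457  0.06  ]
310 210 [ 0.5902 -0.05    0.1096]
370 230 [ 0.5595 -0.2251  0.0863]
297 250 [ 0.4843 -0.0321  0.0322]
390 250 [ 0.5184 -0.2998  0.0301]
390 202 [ 0.6431 -0.2718  0.1013]
222 245 [0.4675 0.1816 0.0679]
243 192 [0.6287 0.1437 0.0585]
```

View pics/plate0.png

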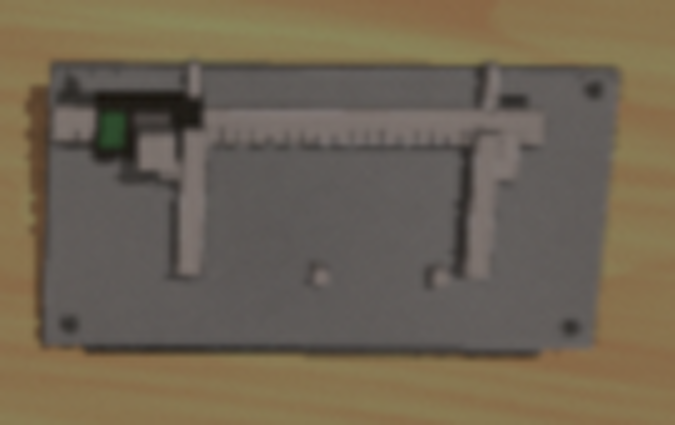

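View pics/block0.png

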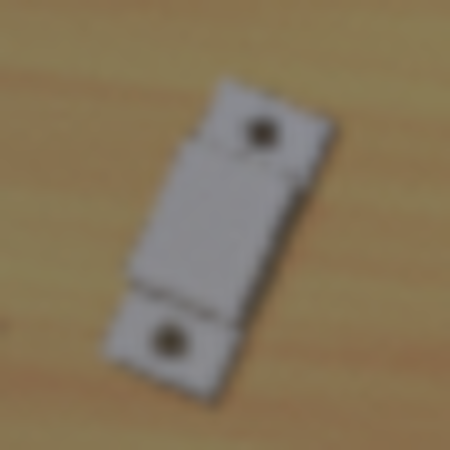

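```bash
cat >> h.py <<'E'
from scipy.optimize import least_squares
def Rz(a): c,s=np.cos(a),np.sin(a); return np.array([[c,-s,0],[s,c,0],[0,0,1.]])
A=np.pi/6
Ry=np.array([[np.cos(A),0,-np.sin(A)],[0,1,0],[np.sin(A),0,np.cos(A)]])
E
python3 - <<'E'
from h import *
px=lambda q,s,o:(np.array(q)+.5)/s-.5+o
pl=px([(52,63),(620,68),(593,347),(40,345)],5,(275,185))
L=np.array([(85,160,0),(85,-160,0),(-85,-160,0),(-85,160,0)])/1e3
f=lambda p,L:(Rz(p[2])@Ry@L.T).T+[p[0],p[1],.068]
s=least_squares(lambda p:(proj("top",f(p,L))-pl).ravel(),[.57,-.15,0])
print("plate",s.x,s.fun.round(1)); p=s.x
def show(names,pts):
  for n,q in zip(names,proj("top",f(p,np.array(pts)/1e3))): print(n,((q+.5-[275,185])*5-.5).round())
show(["pinL","pinR","fixtip","fixtop"],[(-35,4,14),(-35,-64,14),(-30,-75,24),(20,-75,24)])
bk=px([(226,75),(335,120),(215,405),(105,350),(190,137),(303,185),(240,322),(130,285)],10,(165,190))
# long axis: ends up/down in image
B=np.array([(45,18,16),(45,-18,16),(-45,-18,16),(-45,18,16),(23,18,30),(23,-18,30),(-23,-18,30),(-23,18,30)])/1e3
g=lambda p,L:(Rz(p[2])@L.T).T+[p[0],p[1],0]
b=least_squares(lambda p:(proj("top",g(p,B))-bk).ravel(),[.58,.27,-.3])
print("block",b.x,b.fun.round(1).tolist())
# jaw opening: face at top edge z=24, px of moving jaw right edge
for o in np.arange(.125,.16,.005): print(o,[((q+.5-[275,185])*5-.5).round() for q in proj("top",f(p,np.array([(-30,-75+o*1e3,24),(10,-75+o*1e3,24)])/1e3))])
from workcell import r
# depth check
im=cv2.imread("pics/top0.png");P=cloud("top",np.load("pics/top0.npy"))
Q=(P.reshape(-1,3)-[p[0],p[1],.068])@(Rz(p[2])@Ry)
m=(abs(Q[:,0]+60)<20)&(abs(Q[:,1])<140)&(abs(Q[:,2])<.03)
m=(abs(Q[:,0]+.06)<.02)&(abs(Q[:,1])<.14)&(abs(Q[:,2])<.015);print("plate z resid",Q[m,2].mean(),m.sum())
# scene overlay
im=cv2.resize(cv2.imread("pics/scene0.png"),None,fx=2,fy=2)
for w in list(f(p,L))+list(g(b.x,B)):
  q=proj("scene",w)[0]*2; cv2.circle(im,tuple(q.round().astype(int)),2,(0,0,255),-1)
cv2.imwrite("pics/ov.png",im[300:560,200:800])
E
```

```text
plate [ 0.5625733  -0.14329313  0.11918945] [-0.5  0.2  0.2  0.1 -0.1  0.   0.3 -0.3]
pinL [320. 275.]
pinR [439. 276.]
fixtip [463. 275.]
fixtop [470. 191.]
block [ 0.5524946   0.30267669 -0.25219924] [0.0, 0.4, 0.2, 0.2, 0.2, -0.4, -0.1, 0.6, 0.0, -0.1, -0.1, -0.4, 0.0, 0.3, -0.3, -0.6]
0.125 [array([242., 273.]), array([246., 207.])]
0.13 [array([233., 273.]), array([237., 207.])]
0.135 [array([224., 273.]), array([228., 206.])]
0.14 [array([215., 273.]), array([219., 206.])]
0.14500000000000002 [array([206., 273.]), array([210., 206.])]
0.15000000000000002 [array([198., 273.]), array([201., 206.])]
0.15500000000000003 [array([189., 273.]), array([192., 206.])]
0.16000000000000003 [array([180., 273.]), array([183., 206.])]
plate z resid 0.000558329207433422 1215
```

View pics/ov.png

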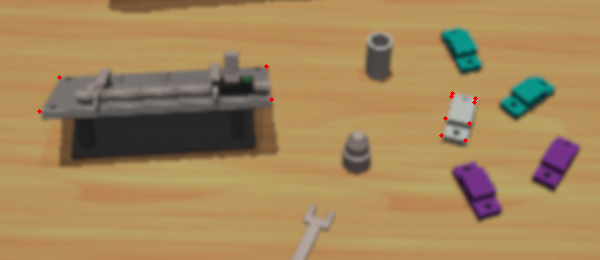

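Emit:
{"fn": "play_rows", "kwargs": {"rows": [[85,[40,42,0],0],[85,[40,42,0],0],[85,[40,42,0],0],[85,[40,42,0],0],[85,[40,42,0],0.1],[85,[40,42,0],0.1],[85,[40,42,0],0.1],[85,[30,50,0],0.1],[85,[20,55,0],0.1],[85,[10,55,0],0.1]], "newtons": 20}}

```text
clock: 1.35
tcp_pos: [0.4875, -0.1435, 0.2268]
tool_rot: [-0.001, 0.914, 0.406, 0.0]
contact_force: [0.3, 0.1, 0.3]
gripper_width: 0.997
```

Emit:
{"fn": "play_rows", "kwargs": {"rows": [[85,[10,55,0],0.08],[85,[10,55,0],0.08],[85,[10,55,0],0.08],[85,[8,55,0],0.08],[85,[8,55,0],0.08],[85,[8,55,0],0.08],[85,[6,50,0],0],[85,[4,45,-10],0],[85,[0,0,0],0]]}}

```text
clock: 2.48
tcp_pos: [0.5505, 0.3001, 0.2135]
tool_rot: [-0.002, 0.784, 0.621, -0.001]
contact_force: [0.0, -0.0, -0.2]
gripper_width: 0.993
```

Run:
```python
from h import *
s=r.sense();q=s["tool_rot"];print(s["tcp_pos"],"yaw y-axis",2*np.arctan2(q[2],q[1])-np.pi/2)
im,d=r.grab_frame("scene");cv2.imwrite("pics/s1.png",cv2.resize(im[120:300,200:420],None,fx=3.5,fy=3))
```

```text
[0.55045381 0.30006122 0.21346942] yaw y-axis -0.23121970997460695
```

View pics/s1.png

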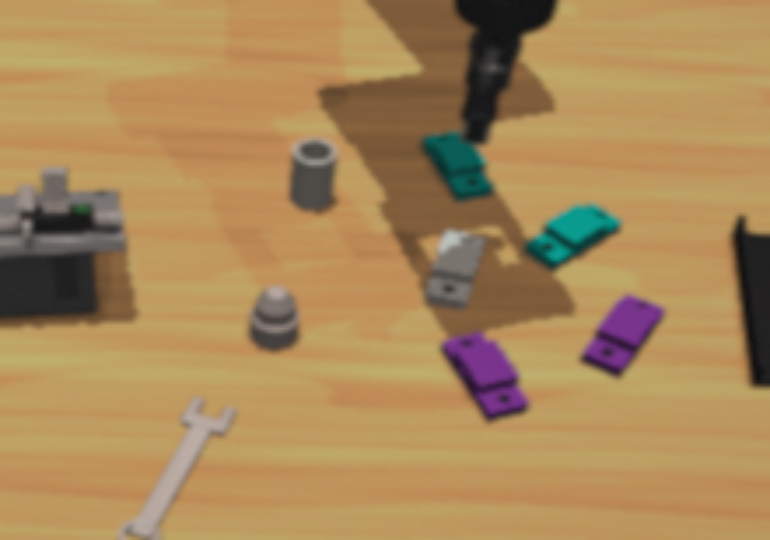

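The gripper is above and behind the silver block in this perspective, at about (455,265), and the bystanders haven't moved. I'm going down.

Emit:
{"fn": "play_rows", "kwargs": {"rows": [[85,[2,2,-45],-0.02],[85,[0,0,-45],0],[85,[0,0,-40],0],[85,[0,0,-25],0],[85,[0,0,0],0]]}}

```text
clock: 3.15
tcp_pos: [0.5539, 0.2937, 0.0569]
tool_rot: [0.0, 0.793, 0.61, -0.001]
contact_force: [0.5, -0.7, 0.6]
gripper_width: 0.995
```

Run:
```python
from h import *
s=r.sense();q=s["tool_rot"];print(s["tcp_pos"],"yaw y-axis",2*np.arctan2(q[2],q[1])-np.pi/2)
im,d=r.grab_frame("scene");cv2.imwrite("pics/s2.png",cv2.resize(im[150:280,270:400],None,fx=5,fy=4))
im,d=r.grab_frame("top");cv2.imwrite("pics/t2.png",cv2.resize(im[150:290,120:260],None,fx=5,fy=4))
```

```text
[0.5539038  0.2936597  0.05685243] yaw y-axis -0.2591114678489854
```

View pics/s2.png

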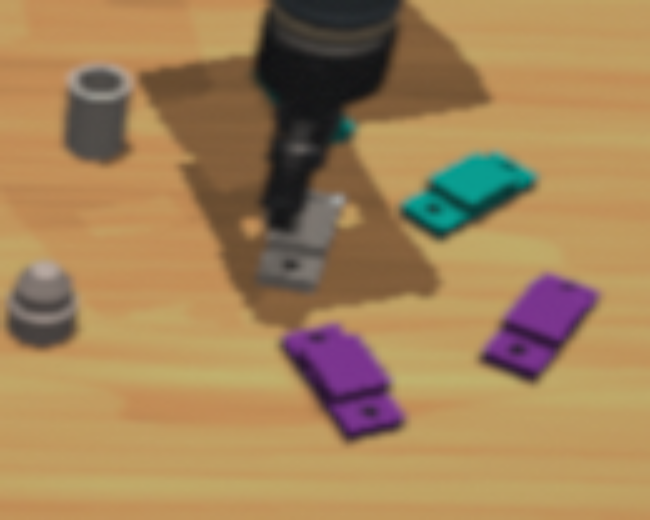

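View pics/t2.png

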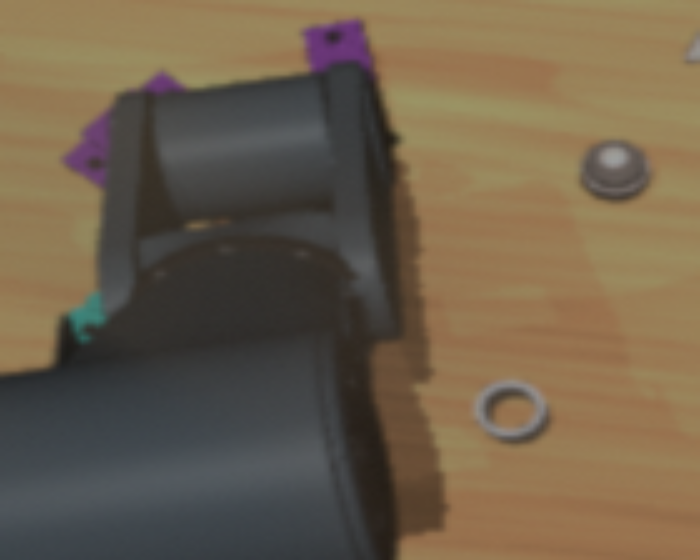

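Emit:
{"fn": "play_rows", "kwargs": {"rows": [[85,[-1,9,-18],0],[85,[0,0,-10],0],[85,[0,0,0],0]]}}

```text
clock: 3.62
tcp_pos: [0.557, 0.3047, 0.0328]
tool_rot: [0.002, 0.793, 0.61, 0.004]
contact_force: [-0.4, 0.3, -0.4]
gripper_width: 0.996
```

Emit:
{"fn": "play_rows", "kwargs": {"rows": [[85,[-4,-2,-8],0],[85,[0,0,-5],0],[85,[0,0,0],0]]}}

```text
clock: 4.0
tcp_pos: [0.5527, 0.3028, 0.0192]
tool_rot: [0.002, 0.792, 0.61, 0.005]
contact_force: [-0.7, -0.4, 0.5]
gripper_width: 0.994
```

Run:
```python
from h import *
s=r.sense();q=s["tool_rot"];print(s,"yaw y-axis",2*np.arctan2(q[2],q[1])-np.pi/2)
im,d=r.grab_frame("scene");cv2.imwrite("pics/s3.png",cv2.resize(im[150:280,270:400],None,fx=5,fy=4))
s=r.sense();print(s["tcp_pos"],s["tool_rot"])
```

```text
{'clock': 4.0, 'qpos': array([ 3.24552639e-01,  8.15421426e-01,  1.56007428e+00, -1.33553129e-03,
        7.56122776e-01,  5.84228940e-01]), 'qd': array([ 0.00124663, -0.00306285,  0.0053825 ,  0.00031199,  0.00017934,
       -0.00168034]), 'joint_torque': array([ 1.74971006e-02, -4.85982335e+01, -1.05479971e+01, -1.55679347e-03,
       -4.62772662e-02, -1.02381344e-05]), 'tcp_pos': array([0.55268784, 0.30277892, 0.01924869]), 'tool_rot': array([0.00205635, 0.79240188, 0.60997883, 0.00456666]), 'contact_force': array([-0.73053851, -0.39248072,  0.45159613]), 'torque': array([ 0.0202348 , -0.00633853,  0.02901748]), 'gripper_width': 0.994199511494342} yaw y-axis -0.2587092694545641
[0.55269536 0.30276966 0.01938114] [0.00205829 0.7924069  0.60997213 0.00458935]
```

View pics/s3.png

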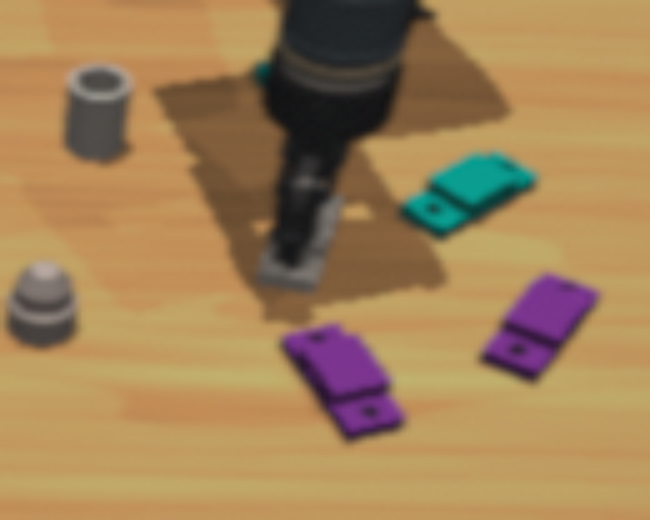

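Emit:
{"fn": "play_rows", "kwargs": {"rows": [[60,[0,0,0],0],[40,[0,0,0],0],[30,[0,0,0],0],[30,[0,0,0],0],[30,[0,0,0],0],[30,[0,0,0],0]], "newtons": 30}}

```text
clock: 4.8
tcp_pos: [0.5534, 0.303, 0.0201]
tool_rot: [0.002, 0.792, 0.61, 0.005]
contact_force: [0.4, 0.3, -0.2]
gripper_width: 0.529
```

Emit:
{"fn": "play_rows", "kwargs": {"rows": [[30,[0,0,10],0],[30,[0,0,30],0],[30,[0,0,45],0],[30,[0,0,45],0],[30,[0,0,45],0],[30,[0,0,0],0]]}}

```text
clock: 5.55
tcp_pos: [0.5509, 0.3019, 0.2007]
tool_rot: [0.002, 0.792, 0.61, 0.004]
contact_force: [-0.0, 0.8, -1.7]
gripper_width: 0.526
```

Run:
```python
from h import *
s=r.sense();q=s["tool_rot"];print(s["tcp_pos"],s["contact_force"],"yaw y-axis",2*np.arctan2(q[2],q[1])-np.pi/2)
im,d=r.grab_frame("scene");cv2.imwrite("pics/s4.png",cv2.resize(im[130:260,260:390],None,fx=5,fy=4))
```

```text
[0.5508825  0.30192044 0.20070221] [-0.01381113  0.83682689 -1.66455106] yaw y-axis -0.2588420682477657
```

View pics/s4.png

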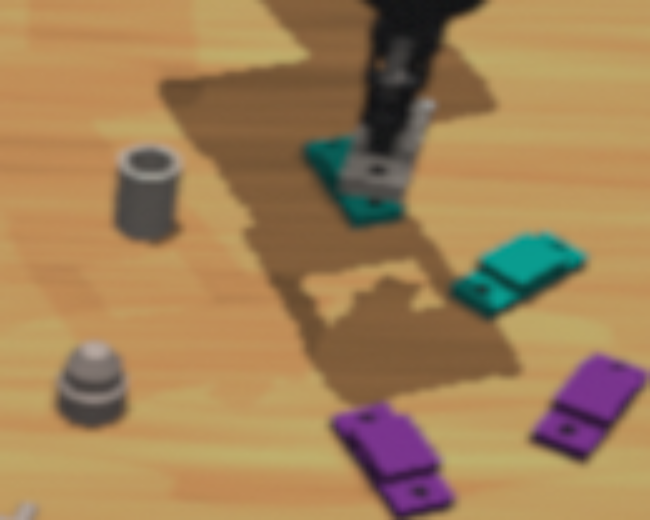

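Emit:
{"fn": "play_rows", "kwargs": {"rows": [[30,[0,-30,10],-0.06],[30,[0,-42,10],-0.11],[30,[0,-42,0],-0.11],[30,[0,-42,0],-0.11],[30,[0,-42,0],-0.11],[30,[0,-42,0],-0.11],[30,[0,-42,0],-0.11],[30,[0,-42,0],-0.11],[30,[0,-42,0],-0.11],[30,[0,-42,0],-0.11]]}}

```text
clock: 6.85
tcp_pos: [0.5322, -0.115, 0.199]
tool_rot: [-0.012, 0.993, 0.116, -0.016]
contact_force: [-0.5, -0.5, -1.4]
gripper_width: 0.525
```

```bash
cat > st.py <<'E'
from h import *
s=r.sense();q=s["tool_rot"];p=np.array([.56257,-.14329,.068])
print(s["clock"],(s["tcp_pos"]*1e3).round(1),s["contact_force"].round(1),"yaw y",round(2*np.arctan2(q[2],q[1])-np.pi/2,3),"plate",((s["tcp_pos"]-p)@(Rz(.1192)@Ry)*1e3).round(1),s["gripper_width"]*85.4, q.round(4))
E
python3 st.py
```

```text
6.85 [ 532.2 -115.   199. ] [-0.5 -0.5 -1.4] yaw y -1.337 plate [ 42.3  31.7 126.8] 44.79712991124359 [-0.012   0.993   0.1165 -0.0159]
```

Emit:
{"fn": "play_rows", "kwargs": {"rows": [[30,[12,-26,0],-0.06],[30,[12,-24,0],-0.055],[30,[0,0,0],0],[30,[0,0,0],0]]}}

```text
clock: 7.35
tcp_pos: [0.5506, -0.1674, 0.1909]
tool_rot: [-0.018, 0.998, 0.054, -0.023]
contact_force: [0.6, 0.1, -1.1]
gripper_width: 0.523
```

```bash
python3 st.py
```

```text
7.35 [ 550.6 -167.4  190.9] [ 0.6  0.1 -1.1] yaw y -1.462 plate [ 48.7 -22.5 113.8] 44.628818201444844 [-0.0175  0.9981  0.0543 -0.0227]
```

Run:
```python
from h import *
from scipy.spatial.transform import Rotation as R
q=r.sense()["tool_rot"];M=R.from_quat([q[1],q[2],q[3],q[0]]).as_matrix();print(M.round(4)); print((Rz(.1192).T@M).round(4))
```

```text
[[ 0.9931  0.1075 -0.0472]
 [ 0.1091 -0.9935  0.0325]
 [-0.0434 -0.0374 -0.9984]]
[[ 0.999  -0.0114 -0.043 ]
 [-0.0098 -0.9992  0.0379]
 [-0.0434 -0.0374 -0.9984]]
```

Emit:
{"fn": "play_rows", "kwargs": {"rows": [[30,[3,0,-15],0],[30,[4,-1,-20],0],[30,[1,0,-20],0],[30,[1,0,-15],0],[30,[0,0,-8],0],[30,[0,0,0],0]]}}

```text
clock: 8.1
tcp_pos: [0.557, -0.1623, 0.1061]
tool_rot: [-0.02, 0.998, 0.057, -0.026]
contact_force: [0.9, -0.6, -2.6]
gripper_width: 0.528
```

```bash
python3 st.py;  python3 - <<'E'
from h import *
im,d=r.grab_frame("scene");cv2.imwrite("pics/s5.png",cv2.resize(im[130:240,110:250],None,fx=5.5,fy=5.4))
im,d=r.grab_frame("top");cv2.imwrite("pics/t5.png",cv2.resize(im[170:280,270:410],None,fx=5.5,fy=5.4))
E
```

```text
8.1 [ 557.  -162.3  106.1] [ 0.9 -0.6 -2.6] yaw y -1.456 plate [ 12.3 -18.2  36.9] 45.05447304909607 [-0.0197  0.9978  0.0574 -0.0258]
```

View pics/s5.png

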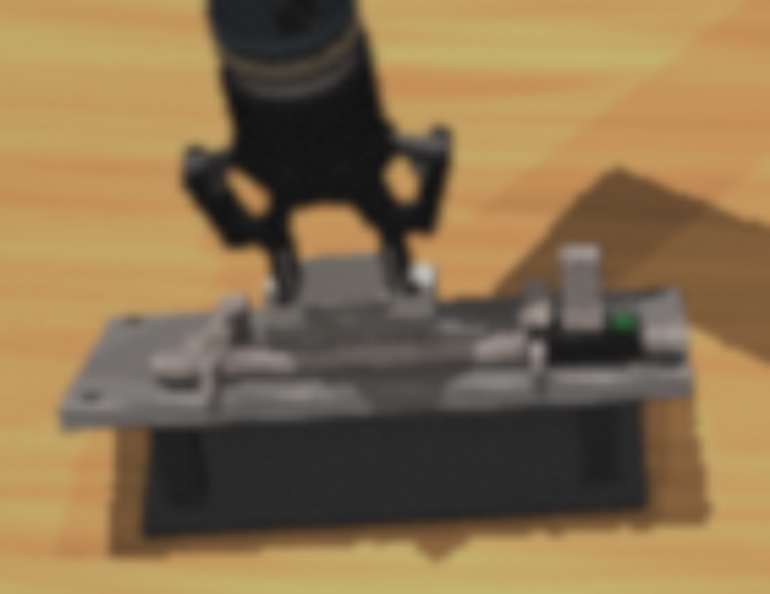

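View pics/t5.png

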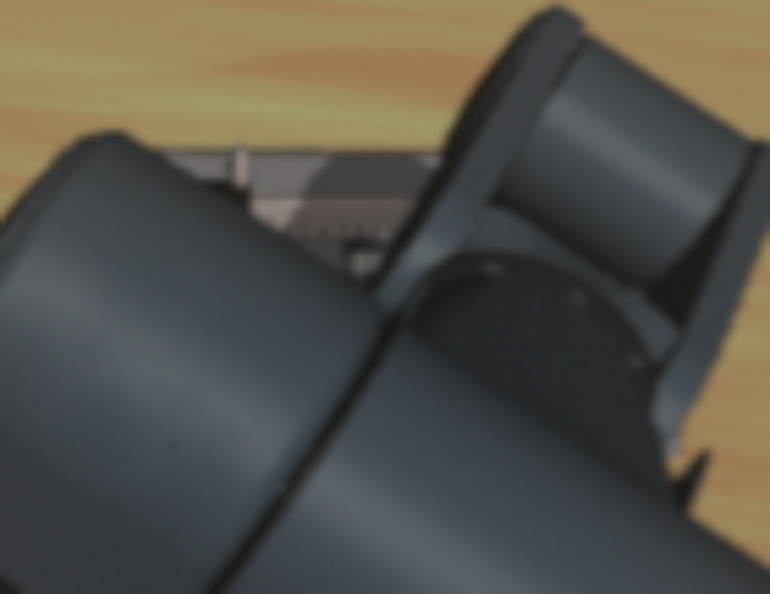

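The scene view shows the block held level over the plate at about (345,290), clear of the beam and both jaws. The slider post stands at (580,285). I'll lower it slowly now.

Emit:
{"fn": "play_rows", "kwargs": {"rows": [[30,[0,-4,-4],0],[30,[0,-2,-4],0],[30,[0,0,-2],0],[30,[0,0,0],0]]}}

```text
clock: 8.7
tcp_pos: [0.5589, -0.1702, 0.0985]
tool_rot: [-0.018, 0.998, 0.057, -0.023]
contact_force: [-0.4, 0.7, -0.8]
gripper_width: 0.522
```

```bash
python3 st.py
```

```text
8.7 [ 558.9 -170.2   98.5] [-0.4  0.7 -0.8] yaw y -1.457 plate [  9.3 -26.3  29.8] 44.61723287214422 [-0.0181  0.9979  0.057  -0.023 ]
```

Emit:
{"fn": "play_rows", "kwargs": {"rows": [[30,[-1,1,-3],0],[30,[0,0,-3],0],[30,[0,0,0],0]], "newtons": 20}}

```text
clock: 9.07
tcp_pos: [0.5589, -0.1699, 0.0979]
tool_rot: [-0.016, 0.998, 0.057, -0.021]
contact_force: [0.0, -0.2, -0.9]
gripper_width: 0.524
```

```bash
python3 st.py
```

```text
9.075 [ 558.9 -169.9   97.9] [ 0.  -0.2 -0.9] yaw y -1.456 plate [  9.  -26.   29.3] 44.766085842867795 [-0.0163  0.998   0.0572 -0.0213]
```

Emit:
{"fn": "play_rows", "kwargs": {"rows": [[30,[0,0,-6],0],[30,[0,0,-4],0]]}}

```text
clock: 9.32
tcp_pos: [0.5574, -0.1692, 0.0935]
tool_rot: [-0.017, 0.998, 0.057, -0.023]
contact_force: [-7.6, 0.5, 25.0]
gripper_width: 0.527
```

```bash
python3 st.py
```

```text
9.325 [ 557.4 -169.2   93.5] [-7.6  0.5 25. ] yaw y -1.456 plate [  5.7 -25.1  26.2] 45.01214259612445 [-0.0166  0.998   0.0574 -0.0225]
```

Emit:
{"fn": "play_rows", "kwargs": {"rows": [[30,[0,0,-4],0],[30,[0,0,-4],0]]}}

```text
clock: 9.57
tcp_pos: [0.5566, -0.1692, 0.0924]
tool_rot: [-0.016, 0.998, 0.057, -0.023]
contact_force: [-6.8, 0.9, 21.2]
gripper_width: 0.529
```

```bash
python3 st.py;  python3 - <<'E'
from h import *
im,d=r.grab_frame("scene");cv2.imwrite("pics/s6.png",cv2.resize(im[150:220,130:230],None,fx=8,fy=8,interpolation=cv2.INTER_CUBIC))
E
```

```text
9.575 [ 556.6 -169.2   92.4] [-6.8  0.9 21.2] yaw y -1.456 plate [  4.4 -25.   25.6] 45.183489275855884 [-0.0161  0.998   0.0574 -0.0226]
```

View pics/s6.png

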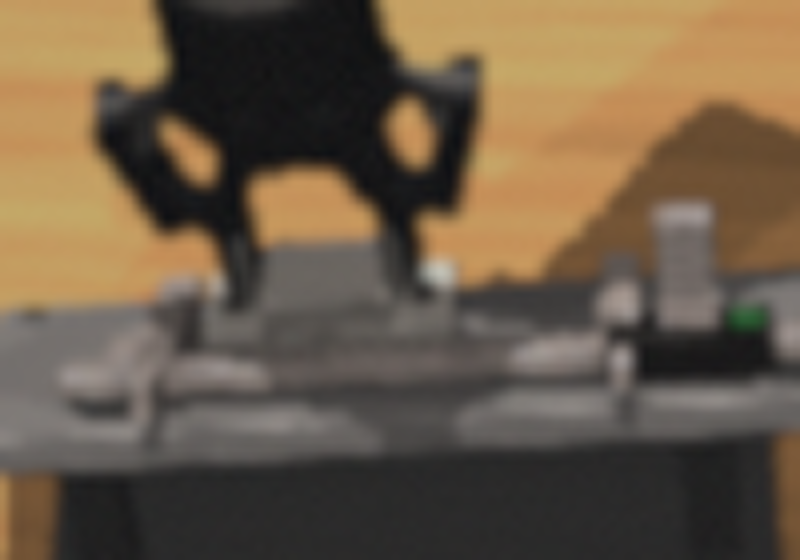

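Emit:
{"fn": "play_rows", "kwargs": {"rows": [[30,[0,0,-7],0],[30,[0,0,-7],0]]}}

```text
clock: 9.88
tcp_pos: [0.5541, -0.1695, 0.0862]
tool_rot: [-0.015, 0.998, 0.058, -0.025]
contact_force: [-11.5, 3.2, 35.8]
gripper_width: 0.527
```

```bash
python3 st.py
```

```text
9.875 [ 554.1 -169.5   86.2] [-11.5   3.2  35.8] yaw y -1.455 plate [ -0.9 -25.   21.5] 44.98957343881359 [-0.0154  0.9979  0.0581 -0.0246]
```

Emit:
{"fn": "play_rows", "kwargs": {"rows": [[30,[0,0,-6],0],[30,[0,0,0],0]]}}

```text
clock: 10.12
tcp_pos: [0.554, -0.1697, 0.0872]
tool_rot: [-0.014, 0.998, 0.058, -0.023]
contact_force: [0.7, 0.5, -1.6]
gripper_width: 0.527
```

```bash
python3 st.py;  python3 - <<'E'
from h import *
im,d=r.grab_frame("scene");cv2.imwrite("pics/s7.png",cv2.resize(im[150:220,130:230],None,fx=8,fy=8,interpolation=cv2.INTER_CUBIC))
P=cloud("scene",d).reshape(-1,3);Q=(P-[.56257,-.14329,.068])@(Rz(.1192)@Ry)*1e3
m=(abs(Q[:,1]+25)<16)&(abs(Q[:,0]+0)<35)&(Q[:,2]>5)&(Q[:,2]<45)
for x0 in range(-30,34,4):
  k=m&(abs(Q[:,0]-x0)<2)
  if k.any(): print(x0,k.sum(),Q[k,2].mean().round(1))
E
```

```text
10.125 [ 554.  -169.7   87.2] [ 0.7  0.5 -1.6] yaw y -1.454 plate [ -0.5 -25.2  22.5] 45.013412111513425 [-0.0141  0.9979  0.0584 -0.0234]
-10 2 37.8
-6 11 37.5
-2 9 36.7
2 8 35.6
6 8 34.1
10 9 28.2
14 12 18.5
18 45 21.2
22 30 21.8
26 11 26.9
```

View pics/s7.png

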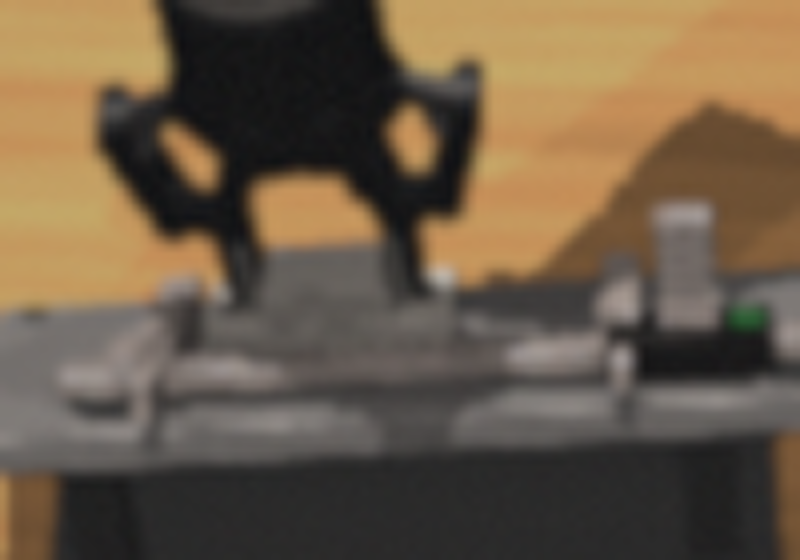

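Emit:
{"fn": "play_rows", "kwargs": {"rows": [[30,[1,0,-7],0],[30,[1,0,-7],0],[30,[1,0,-7],0]]}}

```text
clock: 10.55
tcp_pos: [0.5516, -0.17, 0.0817]
tool_rot: [-0.013, 0.998, 0.06, -0.029]
contact_force: [-15.3, 6.8, 52.0]
gripper_width: 0.526
```

```bash
cat > tp.py <<'E'
from h import *
import sys
im,d=r.grab_frame("scene");cv2.imwrite(sys.argv[1],cv2.resize(im[150:220,130:230],None,fx=8,fy=8,interpolation=cv2.INTER_CUBIC))
P=cloud("scene",d).reshape(-1,3);Q=(P-[.56257,-.14329,.068])@(Rz(.1192)@Ry)*1e3
m=(abs(Q[:,1]+25)<16)&(abs(Q[:,0]+0)<35)&(Q[:,2]>5)&(Q[:,2]<45)
for x0 in range(-34,34,4):
  k=m&(abs(Q[:,0]-x0)<2)
  if k.any(): print(x0,k.sum(),Q[k,2].mean().round(1))
E
python3 st.py;python3 tp.py pics/s8.png
```

```text
10.55 [ 551.6 -170.    81.7] [-15.3   6.8  52. ] yaw y -1.451 plate [ -5.3 -25.2  18.9] 44.888510783578354 [-0.0128  0.9977  0.0599 -0.0288]
-18 2 29.6
-14 4 30.7
-10 6 30.8
-6 2 29.8
-2 3 30.3
2 5 31.3
6 4 30.6
10 15 21.3
14 50 19.0
18 24 19.0
22 8 22.2
```

Emit:
{"fn": "play_rows", "kwargs": {"rows": [[30,[0,0,0],0],[30,[-4,0,-2],0],[30,[-4,0,-2],0]]}}

```text
clock: 10.98
tcp_pos: [0.5437, -0.1703, 0.0782]
tool_rot: [-0.012, 0.998, 0.06, -0.028]
contact_force: [-0.2, -0.2, 1.8]
gripper_width: 0.527
```

```bash
python3 st.py;python3 tp.py pics/s9.png
```

```text
10.975 [ 543.7 -170.3   78.2] [-0.2 -0.2  1.8] yaw y -1.451 plate [-13.9 -24.5  19.8] 45.01523917814974 [-0.012   0.9977  0.0601 -0.0279]
-30 2 31.8
-26 3 31.4
-22 1 31.5
-18 7 32.2
-14 4 31.0
-10 4 31.2
-6 4 31.7
-2 5 31.2
2 24 18.8
6 56 17.8
10 22 22.4
```

View pics/s9.png

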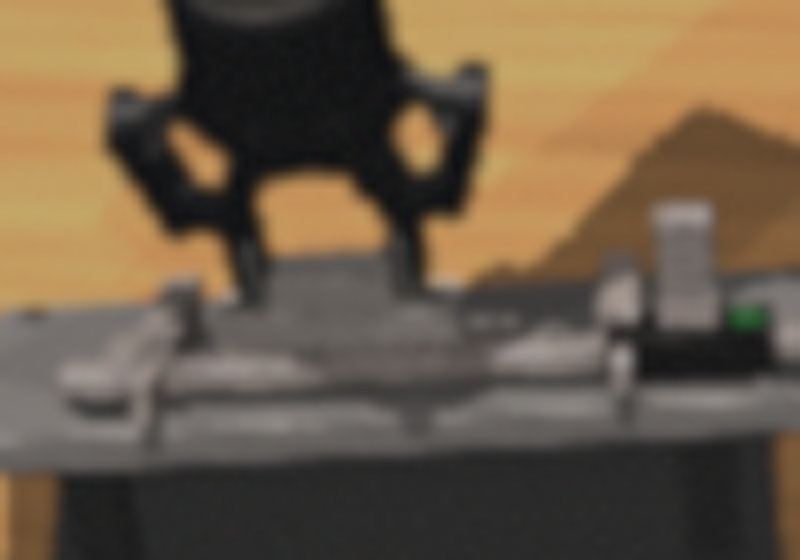

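Emit:
{"fn": "play_rows", "kwargs": {"rows": [[30,[-3,0,-2],0]]}}

```text
clock: 11.15
tcp_pos: [0.5423, -0.1705, 0.0769]
tool_rot: [-0.012, 0.998, 0.06, -0.026]
contact_force: [2.3, 6.5, 22.6]
gripper_width: 0.533
```

```bash
python3 st.py
```

```text
11.15 [ 542.3 -170.5   76.9] [ 2.3  6.5 22.6] yaw y -1.451 plate [-15.7 -24.6  19.4] 45.51830174705494 [-0.0116  0.9978  0.0597 -0.0258]
```

Emit:
{"fn": "play_rows", "kwargs": {"rows": [[30,[0,0,0],0],[50,[0,0,0],0],[54,[0,0,0],0],[58,[0,0,0],0],[58,[0,0,0],0]]}}

```text
clock: 11.78
tcp_pos: [0.5422, -0.1703, 0.0755]
tool_rot: [-0.012, 0.998, 0.06, -0.027]
contact_force: [-0.2, 0.5, 2.8]
gripper_width: 0.683
```

```bash
python3 st.py;python3 tp.py pics/s10.png
```

```text
11.775 [ 542.2 -170.3   75.5] [-0.2  0.5  2.8] yaw y -1.451 plate [-16.6 -24.3  18.2] 58.32806990353369 [-0.0124  0.9978  0.0596 -0.0265]
-30 1 30.0
-26 4 30.0
-22 6 30.9
-14 6 30.4
-10 4 31.1
-6 2 17.7
-2 11 24.2
2 31 18.4
6 49 18.8
10 14 18.1
14 1 16.6
```

View pics/s10.png

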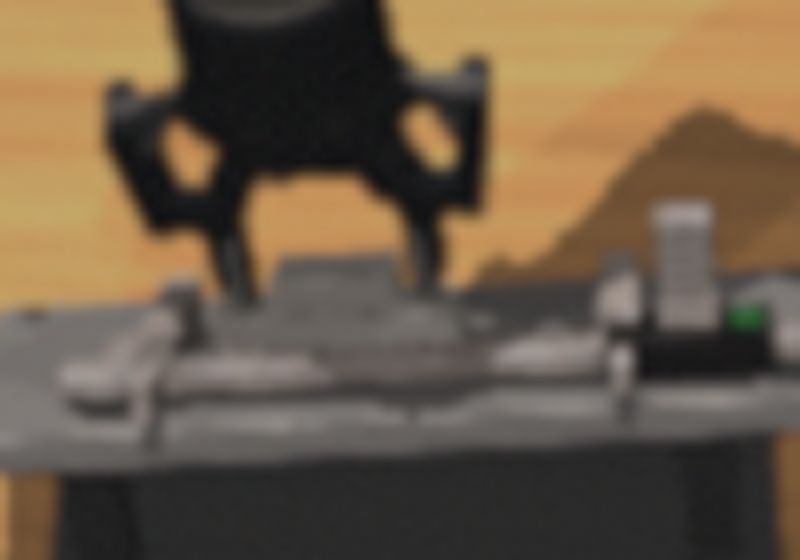

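Emit:
{"fn": "play_rows", "kwargs": {"rows": [[60,[0,0,6],0],[60,[0,0,12],0],[60,[0,0,30],0],[60,[0,0,40],0],[60,[0,10,45],0],[60,[-20,40,5],0],[60,[-30,50,0],0],[60,[-30,50,0],0],[60,[-20,50,0],0],[0,[0,40,0],0]]}}

```text
clock: 13.08
tcp_pos: [0.4405, 0.0721, 0.2257]
tool_rot: [-0.01, 0.998, 0.056, -0.02]
contact_force: [0.6, -0.6, 0.0]
gripper_width: 0.503
```

```bash
python3 st.py;  python3 - <<'E'
from h import *
im,d=r.grab_frame("scene");cv2.imwrite("pics/s11.png",cv2.resize(im[150:220,120:250],None,fx=6,fy=6,interpolation=cv2.INTER_CUBIC))
im,d=r.grab_frame("top");cv2.imwrite("pics/top11.png",im);cv2.imwrite("pics/t11.png",cv2.resize(im[185:270,275:410],None,fx=5,fy=5,interpolation=cv2.INTER_CUBIC))
E
```

```text
13.075 [440.5  72.1 225.7] [ 0.6 -0.6  0. ] yaw y -1.459 plate [ -4.  228.4 184.4] 42.918145787091774 [-0.01    0.9982  0.0561 -0.0201]
```

View pics/s11.png

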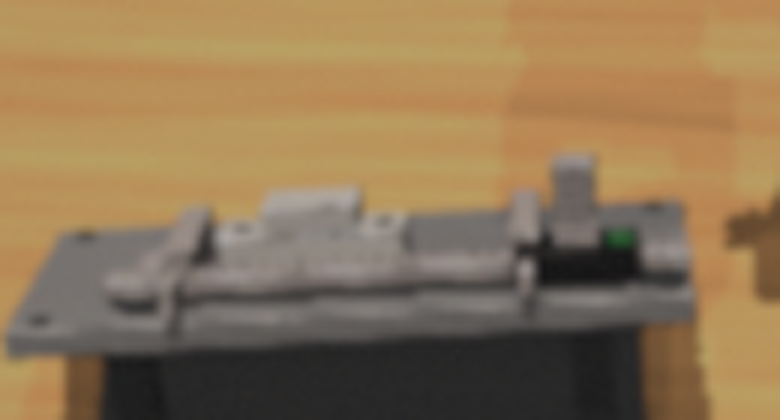

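View pics/t11.png

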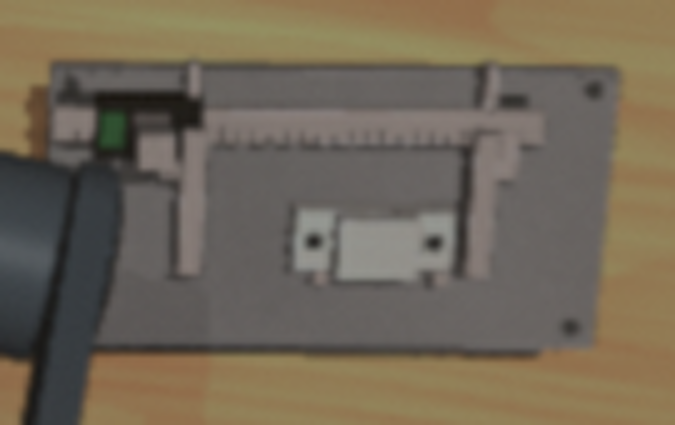

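The block lies flat against both pins, at (320,278) and (432,278) in the top crop, and between the jaws. I'll check its numbers and work out the push.

Run:
```python
from h import *
p=[.56257,-.14329,.1192]
f=lambda L:(Rz(p[2])@Ry@np.array(L).T/1e3).T+[p[0],p[1],.068]
px=lambda L:((proj("top",f(L))+.5-[275,185])*5-.5).round()
for y in(-24,-28,-30):print(y,px([(6,y+45,16),(6,y-45,16),(-30,y-45,16),(-30,y+45,16),(6,y+23,30),(6,y-23,30),(-30,y-23,30),(-30,y+23,30)]).tolist())
o=146
for o in(144,148):
  yg=-75+o+32
  print(o,px([(66,yg+10,61),(66,yg-10,61),(46,yg-10,61),(46,yg+10,61)]).tolist(),f([(56,yg+10,45),(56,yg+10,55)]).round(4).tolist())
```

```text
-24 [[295.0, 208.0], [455.0, 210.0], [450.0, 269.0], [291.0, 268.0], [338.0, 218.0], [421.0, 219.0], [416.0, 278.0], [334.0, 278.0]]
-28 [[302.0, 209.0], [462.0, 210.0], [457.0, 269.0], [298.0, 268.0], [345.0, 218.0], [428.0, 219.0], [423.0, 278.0], [341.0, 278.0]]
-30 [[305.0, 209.0], [465.0, 210.0], [460.0, 269.0], [302.0, 268.0], [349.0, 218.0], [431.0, 219.0], [427.0, 278.0], [345.0, 278.0]]
144 [[147.0, 133.0], [184.0, 133.0], [182.0, 169.0], [145.0, 168.0]] [[0.5752, -0.03, 0.135], [0.5702, -0.0306, 0.1436]]
148 [[139.0, 133.0], [176.0, 133.0], [175.0, 168.0], [138.0, 168.0]] [[0.5747, -0.026, 0.135], [0.5697, -0.0266, 0.1436]]
```

Emit:
{"fn": "play_rows", "kwargs": {"rows": [[0,[30,-10,0],0],[0,[40,-15,0],0],[0,[35,-15,0],0],[0,[20,-10,0],0],[0,[0,0,-25],0],[0,[0,0,-25],0],[0,[0,0,0],0]]}}

```text
clock: 14.05
tcp_pos: [0.5727, 0.0161, 0.18]
tool_rot: [-0.008, 0.998, 0.058, -0.015]
contact_force: [-0.9, 0.3, -0.8]
gripper_width: -0.001
```

```bash
python3 st.py
```

```text
14.05 [572.7  16.1 180. ] [-0.9  0.3 -0.8] yaw y -1.454 plate [ 81.1 157.1  82.5] -0.11782852399155797 [-0.0078  0.9981  0.0584 -0.0151]
```

Emit:
{"fn": "play_rows", "kwargs": {"rows": [[0,[-2,0,-18],0],[0,[0,0,-18],0],[0,[0,0,-8],0],[0,[0,0,0],0]]}}

```text
clock: 14.55
tcp_pos: [0.574, 0.0135, 0.1402]
tool_rot: [-0.006, 0.998, 0.058, -0.011]
contact_force: [-0.1, 0.0, 0.2]
gripper_width: -0.003
```

```bash
python3 st.py;  python3 - <<'E'
from h import *
im,d=r.grab_frame("scene");cv2.imwrite("pics/s12.png",cv2.resize(im[130:220,120:260],None,fx=5.5,fy=5.5,interpolation=cv2.INTER_CUBIC))
E
```

```text
14.55 [574.   13.5 140.2] [-0.1  0.   0.2] yaw y -1.455 plate [ 62.1 154.4  47.6] -0.2205670587597171 [-0.0064  0.9982  0.0579 -0.0109]
```

View pics/s12.png

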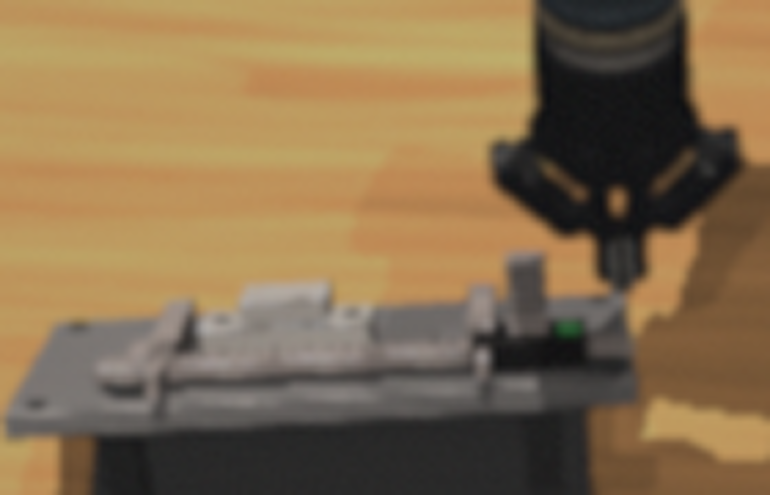

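Emit:
{"fn": "play_rows", "kwargs": {"rows": [[0,[1,-8,-1],0],[0,[1,-8,-1],0],[0,[0,-5,0],0],[0,[0,-5,0],0]]}}

```text
clock: 15.1
tcp_pos: [0.5779, -0.0141, 0.1406]
tool_rot: [-0.006, 0.998, 0.058, -0.008]
contact_force: [0.9, 2.6, 0.1]
gripper_width: 0.0
```

```bash
python3 st.py;  python3 - <<'E'
from h import *
im,d=r.grab_frame("scene");cv2.imwrite("pics/s13.png",cv2.resize(im[130:220,120:260],None,fx=5.5,fy=5.5,interpolation=cv2.INTER_CUBIC))
E
```

```text
15.1 [577.9 -14.1 140.6] [0.9 2.6 0.1] yaw y -1.455 plate [ 62.8 126.5  47.6] 0.03417307793679844 [-0.0063  0.9983  0.0578 -0.0084]
```

View pics/s13.png

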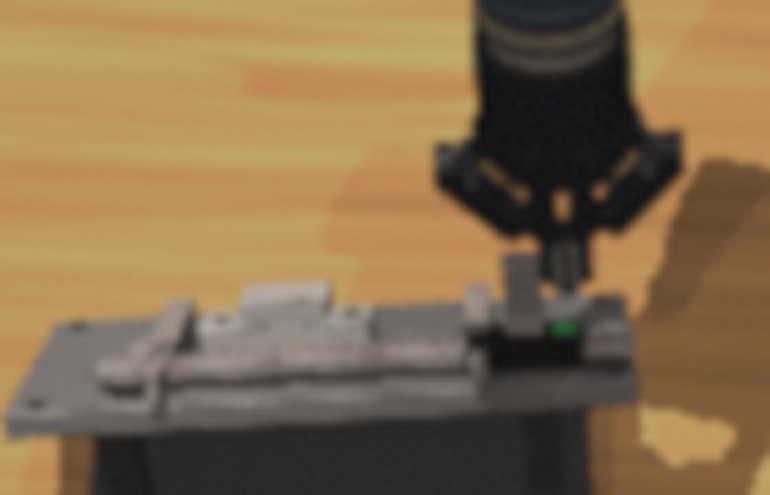

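Emit:
{"fn": "play_rows", "kwargs": {"rows": [[0,[0.5,-6,0],0],[0,[0.5,-6,0],0],[0,[0.5,-6,0],0],[0,[0.5,-6,0],0],[0,[0.5,-6,0],0]]}}

```text
clock: 15.78
tcp_pos: [0.5815, -0.045, 0.1407]
tool_rot: [-0.007, 0.998, 0.058, -0.007]
contact_force: [2.6, 2.7, 0.4]
gripper_width: 0.0
```

```bash
python3 st.py
```

```text
15.775 [581.5 -45.  140.7] [2.6 2.7 0.4] yaw y -1.455 plate [62.7 95.3 47.7] 0.032500139236404955 [-0.007   0.9983  0.0578 -0.0073]
```

Emit:
{"fn": "play_rows", "kwargs": {"rows": [[0,[0.5,-4,0],0],[0,[0.5,-4,0],0],[0,[0.5,-3,0],0]]}}

```text
clock: 16.15
tcp_pos: [0.5829, -0.0571, 0.1406]
tool_rot: [-0.007, 0.998, 0.058, -0.008]
contact_force: [0.8, 1.9, 0.8]
gripper_width: -0.0
```

```bash
python3 st.py;  python3 - <<'E'
from h import *
im,d=r.grab_frame("scene");cv2.imwrite("pics/s14.png",cv2.resize(im[130:220,120:260],None,fx=5.5,fy=5.5,interpolation=cv2.INTER_CUBIC))
E
```

```text
16.15 [582.9 -57.1 140.6] [0.8 1.9 0.8] yaw y -1.456 plate [62.7 83.2 47.6] -0.0020026041864108692 [-0.0071  0.9983  0.0576 -0.0075]
```

View pics/s14.png

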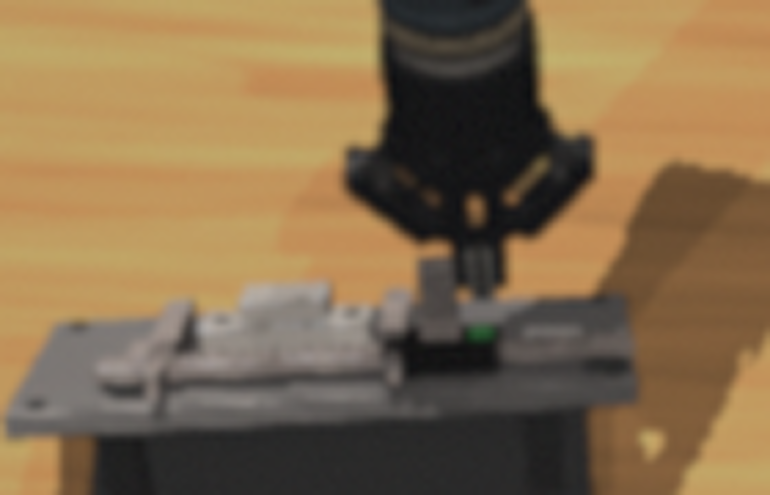

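The jaw is now close to the block: jaw at (395,310), block end at about (372,325). I'm switching to small steps and watching the force.

Emit:
{"fn": "play_rows", "kwargs": {"rows": [[0,[0.3,-2.5,0],0],[0,[0.3,-2.5,0],0]]}}

```text
clock: 16.45
tcp_pos: [0.5836, -0.0625, 0.1406]
tool_rot: [-0.007, 0.998, 0.058, -0.007]
contact_force: [1.5, 3.1, 0.5]
gripper_width: 0.0
```

Emit:
{"fn": "play_rows", "kwargs": {"rows": [[0,[0.3,-2,0],0],[0,[0.3,-2,0],0]]}}

```text
clock: 16.7
tcp_pos: [0.584, -0.0662, 0.1406]
tool_rot: [-0.008, 0.998, 0.058, -0.008]
contact_force: [1.1, 4.0, 0.1]
gripper_width: -0.0
```

Emit:
{"fn": "play_rows", "kwargs": {"rows": [[0,[0.2,-1.5,0],0]]}}

```text
clock: 16.82
tcp_pos: [0.5842, -0.0675, 0.1406]
tool_rot: [-0.008, 0.998, 0.058, -0.008]
contact_force: [1.6, 3.0, 0.1]
gripper_width: -0.002
```

Emit:
{"fn": "play_rows", "kwargs": {"rows": [[0,[0.2,-1.5,0],0]]}}

```text
clock: 16.95
tcp_pos: [0.5843, -0.0688, 0.1406]
tool_rot: [-0.008, 0.998, 0.058, -0.008]
contact_force: [0.2, 3.7, 1.0]
gripper_width: -0.001
```

Emit:
{"fn": "play_rows", "kwargs": {"rows": [[0,[0.2,-1.5,0],0]]}}

```text
clock: 17.08
tcp_pos: [0.5845, -0.0703, 0.1406]
tool_rot: [-0.008, 0.998, 0.058, -0.008]
contact_force: [-0.2, 4.0, 1.1]
gripper_width: -0.002
```

Emit:
{"fn": "play_rows", "kwargs": {"rows": [[0,[0.2,-1.5,0],0]]}}

```text
clock: 17.2
tcp_pos: [0.5846, -0.0714, 0.1406]
tool_rot: [-0.008, 0.998, 0.057, -0.008]
contact_force: [1.6, 6.6, 0.2]
gripper_width: -0.001
```

```bash
python3 st.py;  python3 - <<'E'
from h import *
im,d=r.grab_frame("scene");cv2.imwrite("pics/s15.png",cv2.resize(im[170:220,120:220],None,fx=8,fy=8,interpolation=cv2.INTER_CUBIC))
E
```

```text
17.2 [584.6 -71.4 140.6] [1.6 6.6 0.2] yaw y -1.456 plate [62.7 68.7 47.6] -0.048878639232773656 [-0.0085  0.9983  0.0574 -0.0079]
```

View pics/s15.png

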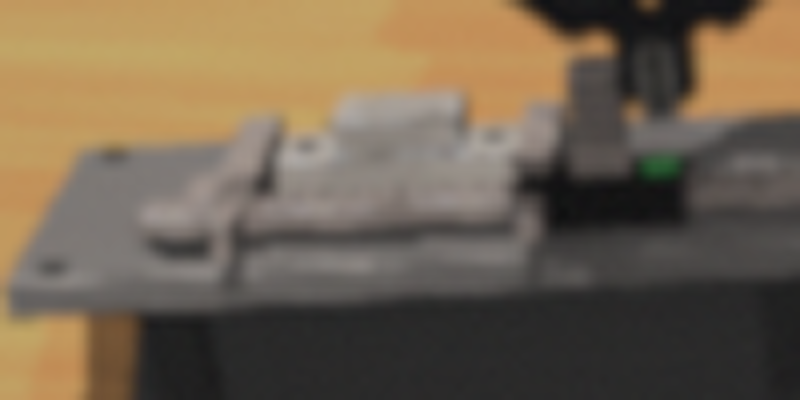

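Emit:
{"fn": "play_rows", "kwargs": {"rows": [[0,[0.1,-1,0],0]]}}

```text
clock: 17.38
tcp_pos: [0.5846, -0.0716, 0.1406]
tool_rot: [-0.01, 0.998, 0.057, -0.008]
contact_force: [0.9, 7.6, 1.3]
gripper_width: -0.003
```

Emit:
{"fn": "play_rows", "kwargs": {"rows": [[0,[0.1,-1,0],0]]}}

```text
clock: 17.5
tcp_pos: [0.5846, -0.0716, 0.1406]
tool_rot: [-0.011, 0.998, 0.057, -0.008]
contact_force: [1.5, 8.2, 0.9]
gripper_width: -0.001
```

Emit:
{"fn": "play_rows", "kwargs": {"rows": [[0,[0.1,-1.5,0],0]]}}

```text
clock: 17.62
tcp_pos: [0.5846, -0.0718, 0.1406]
tool_rot: [-0.012, 0.998, 0.056, -0.008]
contact_force: [1.6, 8.4, 1.6]
gripper_width: -0.001
```

```bash
python3 st.py;  python3 - <<'E'
from h import *
im,d=r.grab_frame("scene");cv2.imwrite("pics/s16.png",cv2.resize(im[170:220,120:220],None,fx=8,fy=8,interpolation=cv2.INTER_CUBIC))
im,d=r.grab_frame("top");cv2.imwrite("pics/t16.png",cv2.resize(im[185:270,275:410],None,fx=5,fy=5,interpolation=cv2.INTER_CUBIC))
E
```

```text
17.625 [584.6 -71.8 140.6] [1.6 8.4 1.6] yaw y -1.458 plate [62.7 68.4 47.7] -0.05536954728040357 [-0.0118  0.9983  0.0564 -0.008 ]
```

View pics/s16.png

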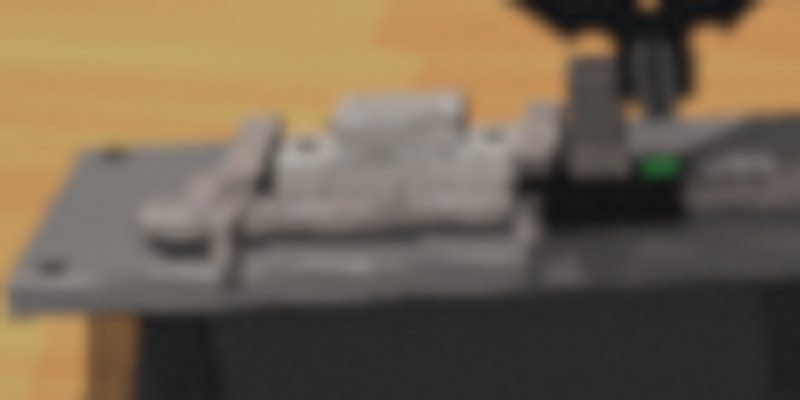

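View pics/t16.png

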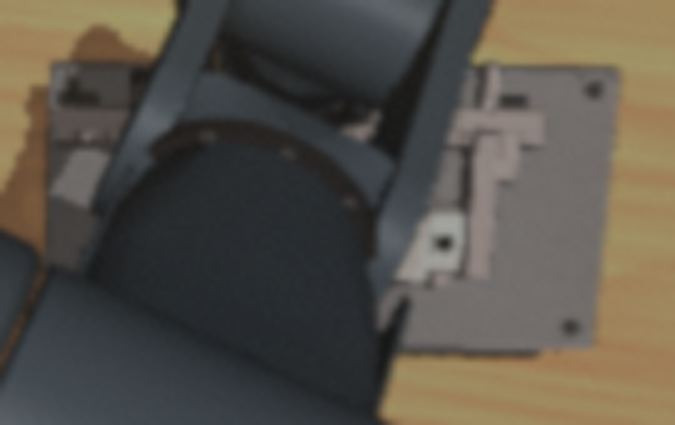

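Emit:
{"fn": "play_rows", "kwargs": {"rows": [[0,[0,6,0],0],[0,[-1,10,0],0],[0,[-1,10,0],0],[0,[0,5,25],0],[0,[-10,20,35],0],[0,[-30,45,10],0],[0,[-40,45,0],0],[0,[-30,50,0],0],[0,[-10,50,0],0],[0,[0,0,0],0]]}}

```text
clock: 18.98
tcp_pos: [0.4573, 0.1732, 0.2127]
tool_rot: [-0.007, 0.998, 0.057, -0.007]
contact_force: [0.3, -0.0, 0.4]
gripper_width: 0.001
```

```bash
python3 st.py;  python3 - <<'E'
from h import *
im,d=r.grab_frame("scene");cv2.imwrite("pics/sc17.png",im);cv2.imwrite("pics/s17.png",cv2.resize(im[160:220,115:245],None,fx=6,fy=6,interpolation=cv2.INTER_CUBIC))
im,d=r.grab_frame("top");cv2.imwrite("pics/top17.png",im);cv2.imwrite("pics/t17.png",cv2.resize(im[190:260,280:400],None,fx=6.6,fy=6.6,interpolation=cv2.INTER_CUBIC))
E
```

```text
18.975 [457.3 173.2 212.7] [ 0.3 -0.   0.4] yaw y -1.456 plate [ 14.4 326.8 158.7] 0.06304756232370884 [-0.0073  0.9983  0.0573 -0.0075]
```

View pics/s17.png

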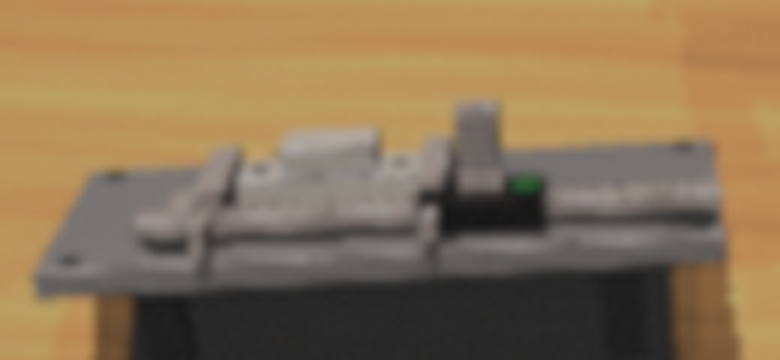

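View pics/t17.png

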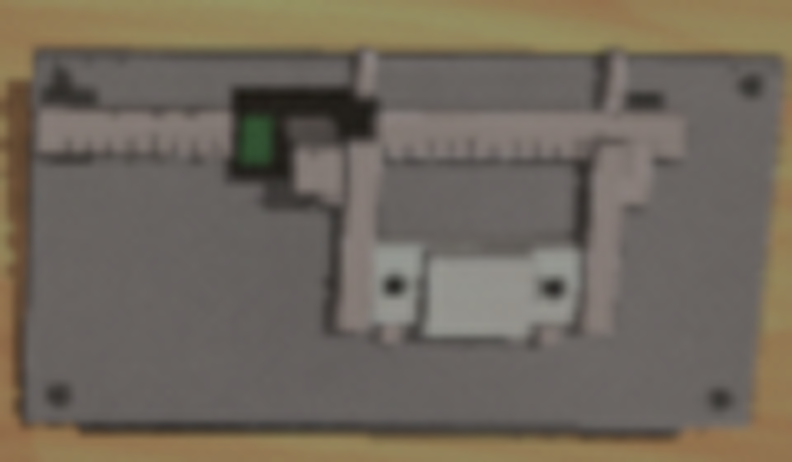

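View pics/top17.png

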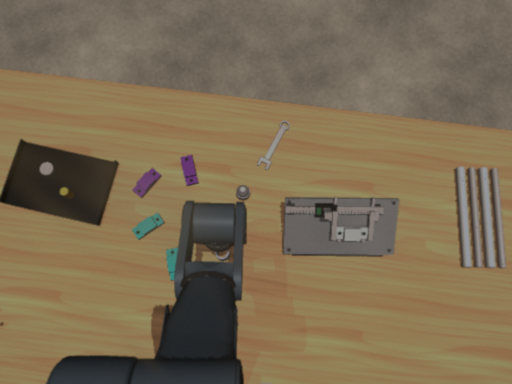

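Run:
```python
from workcell import r
print(r.hand_in())
```

```text
the job is handed in; nothing more can be done
None
```

I placed the block on the slope, closed the caliper on it and handed the job in at about 19 s. The hand-in gives no verdict, so what follows is from my own checks.

**What I did**
- **Grasp:** I gripped the silver block by the two ends of its step and carried it to the stand.
- **Placing:** I pressed it against the slope until it turned flat in the grip, reaching about 52 N on the wrist at most. Then I slid it down to the pins and let go.
- **Closing:** I pushed the slider post with the closed fingers in steps of a few millimetres, then 1 to 1.5 mm near the block. I stopped when the force held at about 8.4 N and nothing moved any more.
- **Retreat:** I backed the arm off to well clear of the stand.

**What the checks showed**
- **After release:** the block's top face was flat to about 1 mm in the depth picture. It rested on both pins at plate x of about -12 mm, roughly 5 mm clear of the fixed jaw.
- **After closing:** both jaw faces stood against the block's ends to within about 1 mm. The jaw showed no visible tilt and the bystanders in view had not moved. The arm partly hid the tube in the last top view.

**Less certain**
- **Both-jaw contact:** I inferred this from the force and the standstill; I didn't measure it.
- **Tool tilt:** the tool drifted by about 3 degrees during the carry, but the block still settled flat.

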